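Fill the empty pocket of the seasoning rack and latch its bail

TASK

Put the spare seasoning shaker fully home in the one empty pocket of the sloping rack, cap end up like the other two shakers, then swing the rack's wire bail forward over the caps until its front bar rests fully home in the two open catches. Leave the two shakers already in the rack in their pockets and everything else on the table where it is.

Things in the scene. Friction and masses are not known exactly. Their poses are not given: they have to be found in the camera images.
- rack: White plastic block with three round pockets on a stainless stand, about 320 mm wide (rack y) and 190 mm deep, fixed to the table. Origin: centre of the stand's underside. x points away from the robot, y along the row of pockets, z up. The block is tilted: the pockets' mouths lean 30 degrees towards the robot side (rack -x) at the top.
- cells: The tilted block. Origin: floor centre of the middle pocket. z: the pockets' axis, out of the mouths (30 degrees from vertical, leaning to rack -x); y: along the row; x: up the slope to the rear. Top face, with the mouths, at z = 45 mm, 88 x 300 mm. Pockets: 65 mm wide, 45 deep, 80 apart. 4 mm steel uprights at y = +-152 mm hold the hinge and, at x = -48, the forked catches (top z = 146).
- pocket0 (a point): Centre of the floor of the pocket at cells y = -80 mm; axes as cells.
- pocket1 (a point): Centre of the floor of the middle pocket; axes as cells.
- pocket2 (a point): Centre of the floor of the pocket at cells y = +80 mm; axes as cells.
- spare: The spare seasoning shaker, standing upright on the table beside the rack: steel body 58 mm in diameter up to 70 mm, a short shoulder, then a grey cap 40 mm in diameter from 78 to 118 mm height (the place to grip). About 0.3 kg. Origin: centre of the underside; z is its axis, towards the cap.
- shaker_a: Shaker identical to the spare, already in one of the pockets. Origin: centre of its underside, z towards its cap.
- shaker_b: Shaker identical to the spare, already in another of the pockets. Origin and axes as shaker_a.
- bail (a joint): Angle of the steel wire bail about its hinge (along cells y), rad. 0: closed, front bar in the catches; starts open at 1.9 to 2.25, standing up behind the caps. Stiff: it stays where left; moving it takes about 4 N at the front bar. Side arms at y = +-144 mm, a front bar 10 mm thick 100 mm from the hinge, and an 8 mm bar 52 mm from it that passes 10 mm over the caps when closed.
- bail_bar (a point): Middle of the bail's front bar (bar along cells y). It moves with the bail; at joint 0 it lies at x = -48, z = 132 mm in the frame of cells.
- bail_hinge (a point): Middle of the hinge axis, at x = 52, z = 132 mm in the frame of cells; axes as cells.
- wide_pot: A steel pot with a small grey knob, 92 mm in diameter and 104 mm high, too wide for the pockets; a bystander. Origin: centre of its underside.
- scraper: A white-handled spatula 200 mm long lying flat beside the rack; a bystander.
- label_roll: A paper roll 90 mm in diameter, 50 mm high, standing on the table; a bystander.
Mind the look-alikes: they are no part of the job. What is shaped like the spare but purple is not meant.

How it is judged:
By the outcome, as a careful person would: the job done as asked, in the order asked, and still so for the second after the job is handed in, with the robot touching nothing.
It also fails if it takes over 61 s, if anything falls off the work surface, if the arm or the gripper's body presses on something with over 40 N, if the wrist force passes 120 N, or if a joint passes its speed limit or range.

ROBOT

A 6-joint arm with a two-finger parallel gripper is mounted at the origin on the work surface. World frame = base frame: x ahead of the robot, y to its left, z up, the work surface at z = 0. Lengths are in m, angles in rad, forces in N, time in s.
With the tool pointing down it reaches from about 0.375 to 0.9 m from the base axis. Payload 3.1 kg.
Tool frame: the origin (TCP) lies on the centre line of the jaws, within the pads' length; the fingertips stand 22 mm ahead of it and the grasp point (between the pads) lies 3 mm ahead of it; z points along the fingers, y is the line along which they close (so a half turn about z gives the same grasp; the last joint's range is limited). The gripper opens to 87 mm and grips with 3 to 60 N. Pads are 19 mm wide; open, the fingers measure 117 mm over their backs; the gripper's body (75 mm by 190 mm) begins 51 mm behind the grasp point.
Start: joints at [-1.333, 0.527, 1.433, -0, 1.181, -0.178], TCP at [0.253, -0.571, 0.245] pointing down, gripper open.
Joint ranges: [-3.08, 3.08], [-0.75, 2.2], [0.22, 2.44], [-1.43, 4.57], [0, 2.65], [-2.85, 2.85]. Speed limits (rad/s): [2.79, 2.79, 3.14, 3.14, 3.14, 3.14].

INTERFACE

Orientations are given as [roll, pitch, yaw] about the fixed x, y, z axes, in that order (R = Rz(yaw) Ry(pitch) Rx(roll)).
In Python, from cell import readout, eyes, bot gives the robot as it stands.
- The arm moves only by the tool servo_tool, never from a script. Its argument "motion" is a list of rows, each a list of 5 numbers: the shift along the world's x, y, z in mm, then the turn about the world's z in degrees, then the opening, from 0 (shut) to 1 (fully open). A call has 1 to 20 rows; each row is the pose to reach, as a shift and turn from the pose commanded when the call began; what a row does not reach only later rows make up. A row lasts 1/8 s, in which the tool goes at most 62.5 mm and 10.7 degrees, less where a joint would pass 70% of its speed; a pose out of reach is approached as far as the arm can. A call with a gripper value outside its range is refused whole. The fingers move at their own pace and stop on an object; "squeeze" is the grip in N (left out, the last holds). Time passes only in rows, so rows that repeat a pose let the fingers close. It gives the time, the measured TCP pose, the force, the opening and the grip force at its end, in the units of the state.
- readout.get_state(): the state, without advancing time (a new reading comes with each control period).
- eyes.snapshot(name): name is "scene" or "side" or "wrist"; returns a dict with "pixels" (384x512x3 uint8, red, green, blue), "z_map" (384x512 float32, m along the optical axis (not along the pixel's ray), 0 where there is no reading), "K" (3x3 intrinsics, pixels), "R" (3x3) and "t" (3): a world point X has camera coordinates R X + t. Camera axes: x right, y down, z forward; pixel columns grow to the right and rows downward; lengths in m; the calibration is good to about 2 mm. A picture is of the moment at which its call begins.
- bot.sign_off(): hands the job in; it is judged then, once.
The state is a dict: "t": time; "qpos": joint angles; "dq": joint speeds; "joint_torque": joint torques, N m; "position": TCP position; "tool_rot": TCP orientation; "ft_force": force on the tool from outside, world axes, zero at the start; "moment": the same for the moment, N m; "opening": finger opening in m; "grip_force": force on a finger pad.
Only numpy, scipy, OpenCV 4.12 (cv2) and the standard library are available. Lean on these libraries where they do the work, as an engineer would, in place of code of your own. Each camera call takes 0.05 s, during which the arm holds its last target. There are 200 camera calls.

## Working session

There is one attempt and no reset: what is moved stays moved. The work goes in short steps, Python scripts to look and compute and a tool call to move; the robot and the scene stay as the last step left them, time stands still between calls to the robot, and variables do not carry over. Pictures are saved under pics/ and viewed, at most 10 in all, crops included, and the job is handed in when it is done.

Besides the shell and the picture viewer there is one more tool, called after "Emit:" by a JSON object that holds its "op" and its "data". servo_tool: Moves the arm, as the interface text tells. Its arguments: {"type":"object","properties":{"motion":{"type":"array"},"squeeze":{"type":"number"}},"required":["motion"]}

```bash
mkdir -p pics
cat > h.py <<'E'
import numpy as np, cv2
from cell import readout, eyes, bot
def snap(n,save=None):
    s=eyes.snapshot(n)
    if save: cv2.imwrite('pics/'+save,cv2.cvtColor(s['pixels'],cv2.COLOR_RGB2BGR)); np.savez('pics/'+save[:-4],**s)
    return s
def cloud(s):
    z=s['z_map'];v,u=np.mgrid[:z.shape[0],:z.shape[1]];K=s['K']
    c=np.stack([(u-K[0,2])/K[0,0]*z,(v-K[1,2])/K[1,1]*z,z],-1)
    P=(c-s['t'])@s['R']; P[z==0]=np.nan
    return P
def proj(s,X):
    c=s['R']@np.asarray(X)+s['t'];p=s['K']@c;return p[:2]/p[2]
E
python3 - <<'E'
from h import *
a=snap('scene','s0.png');b=snap('side','d0.png')
im=np.hstack([cv2.imread('pics/s0.png'),cv2.imread('pics/d0.png')])
for s in(a,b): print(-s['R'].T@s['t'],s['R'][2],s['K'][0])
st=readout.get_state();print(st['t'],st['position'],st['tool_rot'],st['opening'])
E
```

```text
[0.99220939 0.42483889 0.94499643] [-0.4521727  -0.42753043 -0.78278834] [442.89918791   0.         253.26828206]
[0.06631085 0.53660547 0.86131454] [ 0.42860587 -0.52911447 -0.73234888] [388.78592293   0.         252.30025848]
0.1 [ 0.25290002 -0.57089223  0.24368007] [-3.13970383e+00 -3.40532108e-04  4.16781219e-01] 0.08718703115854026
```

View pics/s0.png

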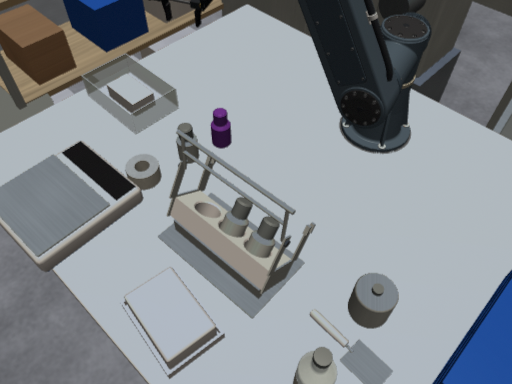

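View pics/d0.png

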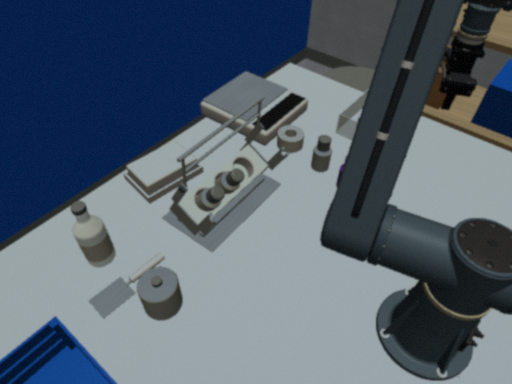

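Scene view: candidates for the spare are the grey-capped steel shaker at scene (187,143) / side (321,153). Look-alikes are the purple one at (221,128), the wide pot at (374,300), the bottle at (318,365) and the two racked shakers at (241,210) and (267,230). The description fits (187,143). The empty pocket is at scene (207,210). I'll check this in a close crop and measure.

Run:
```python
from h import *
a=cv2.imread('pics/s0.png')[95:295,140:340];b=cv2.imread('pics/d0.png')[85:245,150:350]
a=cv2.resize(a,(440,440),interpolation=cv2.INTER_CUBIC);b=cv2.resize(b,(360,288),interpolation=cv2.INTER_CUBIC)
o=np.zeros((440,800,3),np.uint8);o[:,:440]=a;o[:288,440:]=b;cv2.imwrite('pics/crop0.png',o)
s=dict(np.load('pics/s0.npz'));d=dict(np.load('pics/d0.npz'))
Ps,Pd=cloud(s),cloud(d)
for u,v in [(187,128),(187,143),(207,210),(241,204),(241,222),(268,222),(262,242),(240,255),(182,137),(234,170),(288,205),(220,112),(375,289)]: print('s',u,v,Ps[v,u].round(3))
for u,v in [(325,140),(320,155),(217,193),(236,175),(181,157),(262,102),(222,130),(224,192)]: print('d',u,v,Pd[v,u].round(3))
```

```text
s 187 128 [ 0.482 -0.306  0.119]
s 187 143 [ 0.494 -0.299  0.077]
s 207 210 [ 0.599 -0.104  0.054]
s 241 204 [ 0.577 -0.005  0.151]
s 241 222 [0.594 0.012 0.115]
s 268 222 [0.572 0.073 0.153]
s 262 242 [0.602 0.085 0.121]
s 240 255 [0.648 0.062 0.094]
s 182 137 [ 0.61  -0.145  0.287]
s 234 170 [0.602 0.003 0.293]
s 288 205 [0.414 0.006 0.002]
s 220 112 [ 0.375 -0.291  0.118]
s 375 289 [0.514 0.324 0.106]
d 325 140 [ 0.473 -0.309  0.115]
d 320 155 [ 0.47  -0.287  0.071]
d 217 193 [0.556 0.074 0.139]
d 236 175 [ 0.559 -0.002  0.144]
d 181 157 [0.588 0.142 0.289]
d 262 102 [ 0.782 -0.394  0.07 ]
d 222 130 [ 0.848 -0.252 -0.003]
d 224 192 [0.546 0.059 0.138]
```

View pics/crop0.png

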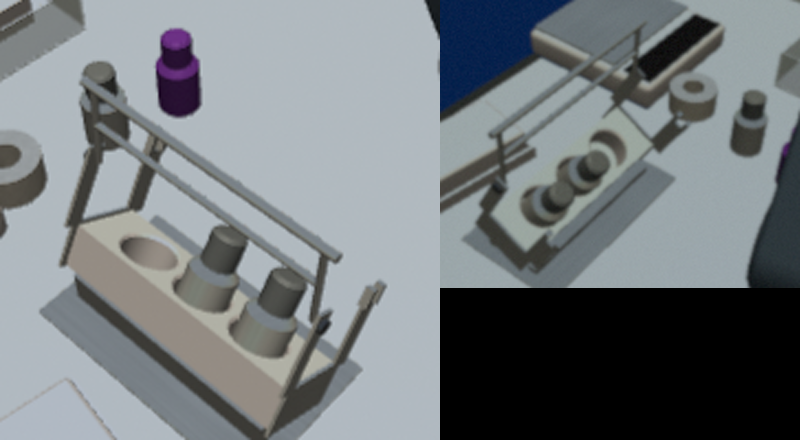

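The crop confirms the target: the spare is the grey/steel shaker at scene (187,143), next to the purple one. The empty pocket is the one at the -y end, pocket0. The bail stands near vertical above the rack. Next I'll fit the rack model.

```bash
cat > fit.py <<'E'
from h import *
from scipy.optimize import least_squares
T=np.radians(30)
def Rc(yaw):
    c,s=np.cos(yaw),np.sin(yaw)
    return np.array([[c,-s,0],[s,c,0],[0,0,1]])@np.array([[np.cos(T),0,-np.sin(T)],[0,1,0],[np.sin(T),0,np.cos(T)]])
def shaker(r,z):  # distances to shaker surface
    a=np.hypot(r-29,z-np.clip(z,0,70)); b=np.hypot(r-20,z-np.clip(z,78,118)); c=np.hypot(r-np.clip(r,0,20),z-118); e=np.hypot(r-np.clip(r,20,29),z-70-8*(29-np.clip(r,20,29))/9)
    return np.min([a,b,c,e],0)
def res(p,P,pk):
    yaw,x,y,z,th=p; Q=(P-np.array([x,y,z])/1e3)@Rc(yaw)*1e3
    X,Y,Z=Q.T
    D=[np.sqrt((Z-45)**2+np.maximum(abs(X)-44,0)**2+np.maximum(abs(Y)-150,0)**2)]
    D.append(np.sqrt((X-44)**2+np.maximum(Z-45,0)**2+np.maximum(10-Z,0)**2+np.maximum(abs(Y)-150,0)**2))
    for k in pk: D.append(shaker(np.hypot(X,Y-k),Z))
    for L,r in((100,5),(52,4)):
        bx,bz=52-L*np.cos(th),132+L*np.sin(th); D.append(np.hypot(np.hypot(X-bx,Z-bz)-r,np.maximum(abs(Y)-144,0)))
    return np.minimum(np.min(D,0),12)
def fit(ss,p0=(0.077,620,0,60,2.0),pk=(0,80)):
    A=[]
    for s in ss:
        P=cloud(s).reshape(-1,3);P=P[~np.isnan(P[:,0])]
        Q=(P-np.array(p0[1:4])/1e3)@Rc(p0[0])*1e3
        m=(abs(Q[:,0])<135)&(abs(Q[:,1])<142)&(Q[:,2]>35)&(P[:,2]>.05); A.append(P[m])
    P=np.vstack(A); p=np.array(p0,float)
    for _ in range(2):
        best=least_squares(res,p,args=(P,pk),loss='soft_l1',f_scale=2,x_scale=[.02,5,5,5,.05]); p=best.x
    return p,np.median(res(p,P,pk)),len(P)
E
python3 - <<'E'
from fit import *
s=dict(np.load('pics/s0.npz'));d=dict(np.load('pics/d0.npz'))
for ss in([s],[d],[s,d]):
    p,m,n=fit(ss);print(p.round(3),m.round(2),n)
np.save('rack.npy',p)
R=Rc(p[0]);o=p[1:4]
W=lambda *q:(o+R@np.array(q)).round(1)
print('mouth0',W(0,-80,45),'floor0',W(0,-80,0),'cap98',W(0,-80,98),'hinge',W(52,0,132),'bar0',W(-48,0,132))
th=p[4];print('bar',W(52-100*np.cos(th),0,132+100*np.sin(th)))
# spare
for s_ in(s,d):
    P=cloud(s_).reshape(-1,3)*1e3;m=(np.hypot(P[:,0]-475,P[:,1]+305)<50)&(P[:,2]>20)&(P[:,2]<125);Q=P[m]
    f=lambda c:np.minimum(shaker(np.hypot(Q[:,0]-c[0],Q[:,1]-c[1]),Q[:,2]-c[2]),10)
    r=least_squares(f,[475,-305,0],loss='soft_l1');print(r.x.round(1),np.median(f(r.x)).round(2),len(Q))
E
```

```text
[ 3.9000e-02  6.2153e+02 -6.4760e+00  4.4284e+01  2.7720e+00] 12.0 6100
[ 3.80000e-02  6.19725e+02 -6.74900e+00  4.26860e+01  2.07400e+00] 12.0 9434
[ 3.60000e-02  6.20878e+02 -6.61300e+00  4.35700e+01  2.67500e+00] 12.0 15534
mouth0 [601.2 -87.4  82.5] floor0 [623.7 -86.6  43.6] cap98 [574.8 -88.3 128.4] hinge [599.9  -7.4 183.9] bar0 [513.4 -10.4 133.9]
bar [654.7  -5.4 267.5]
[ 4.822e+02 -3.166e+02  3.000e-01] 0.97 404
[ 478.8 -316.8   -2.2] 1.04 505
```

```bash
sed -i 's/&(Q\[:,2\]>35)/\&(Q[:,2]>35)\&(Q[:,2]<245)/' fit.py
python3 - <<'E'
from fit import *
s=dict(np.load('pics/s0.npz'));d=dict(np.load('pics/d0.npz'))
for ss in([s],[d],[s,d]):
  b=None
  for th in(1.9,2.0,2.1,2.2):
    q=fit(ss,(0.04,620,-6,44,th)); A=q
    c=(q[1],); 
    if b is None or q[1]<b[1]: b=q
    print(q[0].round(3),q[1].round(2),q[2])
# bar points
for n,s_ in(('s',s),('d',d)):
    P=cloud(s_).reshape(-1,3)*1e3;m=(P[:,2]>262)&(P[:,2]<305)&(abs(P[:,0]-600)<45)&(abs(P[:,1]+5)<165);Q=P[m]
    k=np.polyfit(Q[:,1],Q[:,0],1);r=Q[:,0]-np.polyval(k,Q[:,1]);print(n,len(Q),k,r.std(),Q[:,1].min(),Q[:,1].max(),np.median(Q[:,2]),np.percentile(Q[:,2],[5,95]))
E
```

```text
[ 5.00000e-02  6.25078e+02 -6.21900e+00  4.41470e+01  6.58400e+00] 2.17 4330
[ 4.70000e-02  6.25498e+02 -6.51800e+00  4.47200e+01  2.05500e+00] 1.28 4330
[ 4.70000e-02  6.25498e+02 -6.51800e+00  4.47200e+01  2.05500e+00] 1.28 4330
[ 4.70000e-02  6.25498e+02 -6.51800e+00  4.47200e+01  2.05500e+00] 1.28 4330
[ 4.20000e-02  6.21383e+02 -6.33700e+00  4.21340e+01  2.05500e+00] 1.22 3151
[ 4.20000e-02  6.21383e+02 -6.33700e+00  4.21340e+01  2.05500e+00] 1.22 3151
[ 4.20000e-02  6.21383e+02 -6.33700e+00  4.21340e+01  2.05500e+00] 1.22 3151
[ 4.20000e-02  6.21383e+02 -6.33700e+00  4.21340e+01  2.05500e+00] 1.22 3151
[ 4.50000e-02  6.24533e+02 -6.18500e+00  4.41030e+01  2.05100e+00] 1.47 7481
[ 4.50000e-02  6.24532e+02 -6.18300e+00  4.41030e+01  2.05100e+00] 1.47 7481
[ 4.5000e-02  6.2453e+02 -6.1810e+00  4.4102e+01  2.0510e+00] 1.47 7481
[ 4.5000e-02  6.2453e+02 -6.1810e+00  4.4102e+01  2.0510e+00] 1.47 7481
s 773 [-3.90768115e-02  6.01474798e+02] 2.6137236015919574 -164.85020090854206 151.52261761392631 289.2544446700694 [275.7931737  291.90952487]
d 496 [-3.66795894e-02  5.93838717e+02] 2.41559598914187 -163.55000529323453 150.81783760118375 286.65976077376484 [273.9639877 289.5185063]
```

Emit:
{"op": "servo_tool", "data": {"motion": [[30,32,0,-4,0.85],[60,64,0,-8,0.85],[100,110,-5,-12,0.85],[140,156,-10,-16,0.85],[180,200,-15,-20,0.85],[210,236,-20,-21.4,0.85],[228,254,-24,-21.4,0.85],[228,254,-24,-21.4,0.85],[228,254,-24,-21.4,0.85]], "squeeze": 15}}

```text
t: 1.23
position: [0.4806, -0.3179, 0.2204]
tool_rot: [3.141, 0.001, 0.043]
ft_force: [0.7, -1.3, -0.9]
opening: 0.0741
grip_force: 0.0
```

Run:
```python
from fit import *
w=snap('wrist','w1.png')
print(-w['R'].T@w['t'],w['R'].round(2))
st=readout.get_state();print(st['t'],st['position'],st['tool_rot'],st['opening'],st['ft_force'])
P=cloud(w).reshape(-1,3)*1e3;m=(np.hypot(P[:,0]-481,P[:,1]+317)<45)&(P[:,2]>20)&(P[:,2]<125);Q=P[m]
f=lambda c:np.minimum(shaker(np.hypot(Q[:,0]-c[0],Q[:,1]-c[1]),Q[:,2]-c[2]),10)
r=least_squares(f,[481,-317,0],loss='soft_l1');print(r.x.round(1),np.median(f(r.x)).round(2),len(Q))
```

```text
[ 0.54868943 -0.31449002  0.35981495] [[ 0.04 -1.    0.  ]
 [-0.97 -0.04  0.25]
 [-0.25 -0.01 -0.97]]
1.275 [ 0.48045507 -0.31831629  0.22052461] [3.14131253e+00 3.53829969e-04 4.23521371e-02] 0.0740922228722083 [-0.13366578  1.16966146  0.25569689]
[ 480.3 -316.3   -1.1] 0.44 2475
```

View pics/w1.png

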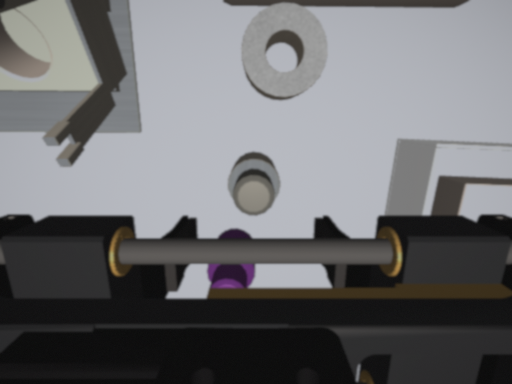

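The wrist view shows the spare's cap at (254,192), centred between the open fingers. The purple one at (230,265) is clear of them. Descend with the cap slightly towards the rear of the pads, then grip.

Emit:
{"op": "servo_tool", "data": {"motion": [[-6,2,-30,0,0.85],[-6,2,-70,0,0.85],[-6,2,-100,0,0.85],[-6,2,-112,0,0.85],[-6,2,-112,0,0.3],[-6,2,-112,0,0.3],[-6,2,-112,0,0.3],[-6,2,-112,0,0.3],[-6,2,-112,0,0.3]], "squeeze": 15}}

```text
t: 2.4
position: [0.4755, -0.3159, 0.1093]
tool_rot: [3.14, -0.001, 0.044]
ft_force: [-0.4, -0.5, 2.4]
opening: 0.039
grip_force: 15.0
```

Emit:
{"op": "servo_tool", "data": {"motion": [[0,0,40,0,0.3],[0,0,90,0,0.3],[0,0,140,0,0.3],[0,0,171,0,0.3],[0,0,171,0,0.3]]}}

```text
t: 3.02
position: [0.4759, -0.3161, 0.2815]
tool_rot: [3.138, -0.004, 0.043]
ft_force: [0.2, 0.0, -3.5]
opening: 0.0396
grip_force: 15.0
```

Run:
```python
from h import *
st=readout.get_state();print({k:np.round(v,3) for k,v in st.items()})
```

```text
{'t': np.float64(3.025), 'qpos': array([-0.782,  0.411,  1.53 ,  0.   ,  1.195,  0.745]), 'dq': array([-0.003,  0.053,  0.068, -0.001, -0.017, -0.001]), 'joint_torque': array([ 1.2700e-01, -4.2356e+01, -1.9668e+01,  6.4000e-02,  1.6300e-01,
       -2.0000e-03]), 'position': array([ 0.476, -0.316,  0.282]), 'tool_rot': array([ 3.138, -0.004,  0.043]), 'ft_force': array([ 0.186,  0.026, -3.516]), 'moment': array([-0.006,  0.018,  0.022]), 'grip_force': np.float64(14.955), 'opening': np.float64(0.04)}
```

Run:
```python
from h import *
b=snap('scene','s2.png');d=snap('side','d2.png')
o=np.zeros((600,800,3),np.uint8)
for i,(s,n) in enumerate(((b,'s2'),(d,'d2'))):
    p=proj(s,[.476,-.316,.36]).astype(int);print(p)
    y0=int(np.clip(p[1]-110,0,384-220));x0=int(np.clip(p[0]-73,0,512-146))
    c=cv2.imread(f'pics/{n}.png')[y0:y0+220,x0:x0+146];print(x0,y0)
    o[:,i*400:i*400+398]=cv2.resize(c,(398,600),interpolation=cv2.INTER_CUBIC)
cv2.imwrite('pics/c2.png',o)
```

```text
[174  46]
101 0
[339  63]
266 0
```

View pics/c2.png

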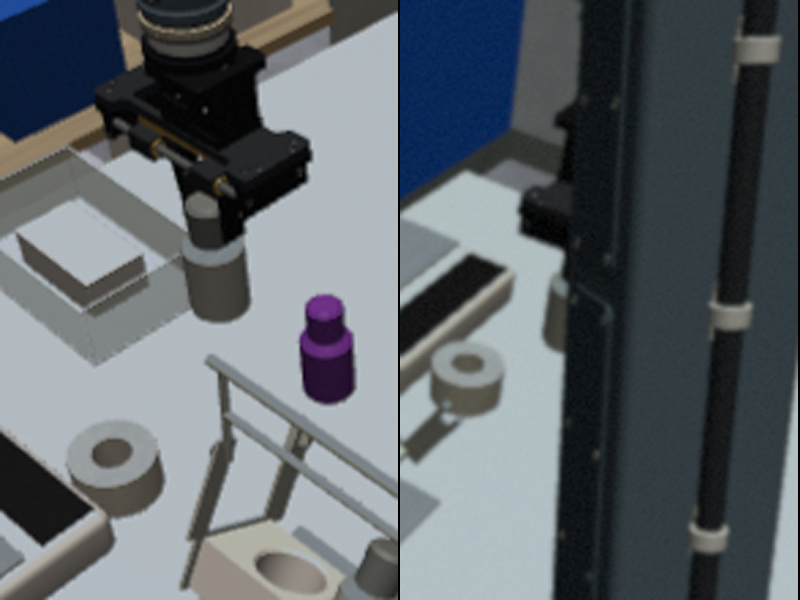

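The picture shows the spare hanging upright in the fingers at crop (215,260), with no camera housing at risk; the gripper is wide along the row. Next, carry it to just above the front edge of the block, to tilt it in the grip there.

Emit:
{"op": "servo_tool", "data": {"motion": [[10,35,0,0,0.3],[22,80,0,0,0.3],[38,130,0,0,0.3],[53,178,0,0,0.3],[63,210,0,0,0.3],[68,226,0,0,0.3],[68,226,-40,0,0.3],[68,226,-80,0,0.3],[68,226,-103,0,0.3],[68,226,-103,0,0.3],[68,226,-103,0,0.3]]}}

```text
t: 4.5
position: [0.5434, -0.0901, 0.1766]
tool_rot: [3.141, -0.001, 0.043]
ft_force: [-0.2, -0.2, -3.1]
opening: 0.0396
grip_force: 15.0
```

```bash
cat > tilt.py <<'E'
from fit import *
def tilt(ss,p):
    """fit shaker: axis through pivot; params: base centre offset (rack X,Z), tilt"""
    rk=np.array([.043]);yaw=.043
    st=readout.get_state();tcp=np.array(st['position'])*1e3
    ex=np.array([np.cos(yaw),np.sin(yaw),0]);ey=np.array([-np.sin(yaw),np.cos(yaw),0])
    for s,c in ss:
        P=cloud(s).reshape(-1,3)*1e3-np.array([c,0,0])-tcp
        X=P@ex;Y=P@ey;Z=P[:,2]
        m=(abs(Y)<33)&(X>-60)&(X<130)&(Z<-30)&(Z>-135);m&=~np.isnan(X)
        X,Y,Z=X[m],Y[m],Z[m]
        def f(q):
            up=(-np.sin(q[2]),np.cos(q[2]));r_=(np.cos(q[2]),np.sin(q[2]))
            dx,dz=X-q[0],Z-q[1]
            return np.minimum(shaker(np.hypot(dx*r_[0]+dz*r_[1],Y-q[3]),dx*up[0]+dz*up[1]),10)
        best=min((least_squares(f,[5+106*np.sin(t),-3-106*np.cos(t),t,0],loss='soft_l1',x_scale=[3,3,.1,3]) for t in p),key=lambda r:r.cost)
        q=best.x;print('base rel tcp',q[:2].round(1),'tilt',np.degrees(q[2]).round(1),'dy',q[3].round(1),'med',np.median(f(q)).round(2),len(X))
    print(st['t'],tcp.round(1),np.round(st['ft_force'],1),st['grip_force'])
E
python3 - <<'E'
from tilt import *
tilt([(snap('scene'),1.7),(snap('wrist'),0)],[0])
E
```

```text
base rel tcp [   4.8 -110.1] tilt 0.4 dy -0.8 med 10.0 1484
base rel tcp [   8.7 -119.7] tilt 8.4 dy -0.6 med 10.0 5921
4.6 [543.8 -90.  177.4] [-0.3 -0.4 -2.8] 14.96049723631586
```

Emit:
{"op": "servo_tool", "data": {"motion": [[0,0,-4,0,0.3],[0,0,-7,0,0.3],[-9,-0.4,-9.5,0,0.3],[-18,-0.8,-12,0,0.3],[-27,-1.2,-15.5,0,0.3],[-35,-1.5,-20,0,0.3],[-35,-1.5,-20,0,0.3]], "squeeze": 10}}

```text
t: 5.48
position: [0.5067, -0.0906, 0.1558]
tool_rot: [-3.14, 0.002, 0.043]
ft_force: [-0.1, 0.4, -3.7]
opening: 0.0396
grip_force: 10.0
```

Run:
```python
from tilt import *
tilt([(snap('scene','s3.png'),1.7)],[0,.2,.4])
```

```text
base rel tcp [  12.  -106.6] tilt 5.6 dy -0.1 med 10.0 789
5.525 [507.7 -90.9 156.1] [ 0.7  0.3 -3.3] 9.986154181533493
```

Emit:
{"op": "servo_tool", "data": {"motion": [[0,0,18,0,0.3],[14,0.6,18,0,0.3],[27,1.2,18,0,0.3],[27,1.2,12,0,0.3],[27,1.2,9,0,0.3],[27,1.2,7,0,0.3],[27,1.2,7,0,0.3]], "squeeze": 8}}

```text
t: 6.4
position: [0.533, -0.0899, 0.1637]
tool_rot: [3.142, 0.005, 0.044]
ft_force: [-4.7, -0.6, 7.2]
opening: 0.0394
grip_force: 8.0
```

Run:
```python
from tilt import *
tilt([(snap('scene','s4.png'),1.7)],[0,.1,.2,.4])
```

```text
base rel tcp [  21.7 -107.9] tilt 12.9 dy -0.9 med 10.0 1231
6.45 [533.1 -89.9 163.7] [-4.9 -1.4  6.5] 7.996107224643083
```

Emit:
{"op": "servo_tool", "data": {"motion": [[-5.5,-0.2,-1.7,0,0.3],[-11,-0.5,-4,0,0.3],[-16.5,-0.7,-6.8,0,0.3],[-22,-1,-10,0,0.3],[-22,-1,-10,0,0.3]]}}

```text
t: 7.08
position: [0.512, -0.0904, 0.1528]
tool_rot: [-3.141, 0.002, 0.043]
ft_force: [-0.6, 0.2, -3.5]
opening: 0.0397
grip_force: 8.0
```

Run:
```python
from tilt import *
tilt([(snap('scene','s5.png'),1.7)],[.1,.2,.3,.4,.5])
```

```text
base rel tcp [  23.1 -101.8] tilt 14.5 dy -0.0 med 10.0 891
7.125 [512.7 -90.7 153.2] [ 0.3  0.2 -3.1] 7.977733643165266
```

Emit:
{"op": "servo_tool", "data": {"motion": [[0,0,8,0,0.3],[7,0.3,8,0,0.3],[7,0.3,4,0,0.3],[7,0.3,1.5,0,0.3],[8,0.3,-0.5,0,0.3],[9,0.3,-3,0,0.3],[9,0.3,-3,0,0.3]]}}

```text
t: 8.0
position: [0.5193, -0.0904, 0.1508]
tool_rot: [-3.141, 0.006, 0.044]
ft_force: [-6.7, -2.0, 6.7]
opening: 0.0396
grip_force: 8.4
```

Run:
```python
from tilt import *
tilt([(snap('scene','s6.png'),1.7)],[.1,.2,.3,.4,.5])
```

```text
base rel tcp [  36.2 -106.3] tilt 25.2 dy -1.2 med 6.46 1000
8.05 [519.4 -90.4 150.9] [-6.8 -1.8  7.9] 8.419509702219443
```

Run:
```python
from h import *
d=snap('wrist','w6.png');s=dict(np.load('pics/s6.npz'))
p=proj(s,[.53,-.09,.12]).astype(int)
c=cv2.imread('pics/s6.png')[p[1]-75:p[1]+75,p[0]-75:p[0]+75]
o=np.zeros((400,800,3),np.uint8);o[:,:400]=cv2.resize(c,(400,400),interpolation=cv2.INTER_CUBIC)
o[:300,400:]=cv2.resize(cv2.imread('pics/w6.png'),(400,300));cv2.imwrite('pics/c6.png',o)
```

```text
(no output)
```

View pics/c6.png

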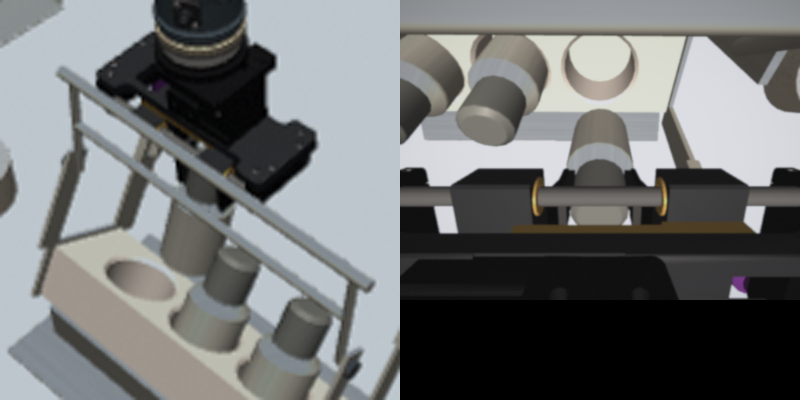

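The shaker is held tilted (left crop (195,220)) in front of the empty pocket (140,280). I'll measure the tilt and grip offset more carefully, using the wrist camera too, and refit the rack with it.

```bash
cat > t2.py <<'E'
from fit import *
yaw=.043
ex=np.array([np.cos(yaw),np.sin(yaw),0]);ey=np.array([-np.sin(yaw),np.cos(yaw),0])
def t2(s,c,q0,lab,tcp,gate=(12,7,5)):
    P=cloud(s).reshape(-1,3)*1e3-np.array([c,0,0])-tcp;P=P[~np.isnan(P[:,0])]
    A=np.stack([P@ex,P@ey,P[:,2]],1)
    A=A[(np.abs(A[:,0])<150)&(np.abs(A[:,1])<60)&(A[:,2]<5)&(A[:,2]>-150)]
    def g(q,A):
        dx,dz=A[:,0]-q[0],A[:,2]-q[1];S,C=np.sin(q[2]),np.cos(q[2])
        return shaker(np.hypot(dx*C+dz*S,A[:,1]-q[3]),-dx*S+dz*C)
    q=np.array(q0,float)
    for k in gate:
        B=A[g(q,A)<k]; q=least_squares(g,q,args=(B,),loss='soft_l1',x_scale=[3,3,.1,3]).x
    piv=q[:2]+106*np.array([-np.sin(q[2]),np.cos(q[2])])
    print(lab,'base',q[:2].round(1),'tilt',np.degrees(q[2]).round(1),'dy',q[3].round(1),'med',np.median(g(q,B)).round(2),len(B),'h106 pt rel tcp',piv.round(1))
    return q
E
python3 - <<'E'
from t2 import *
tcp=np.array([519.4,-90.4,150.9])
w=dict(np.load('pics/w6.npz'));s=dict(np.load('pics/s6.npz'))
for t in(20,25,30):
    a=np.radians(t);q0=[5+106*np.sin(a),-4-106*np.cos(a),a,0]
    t2(s,1.7,q0,'s',tcp);t2(w,0,q0,'w',tcp)
# rack from wrist
P=cloud(w).reshape(-1,3);P=P[~np.isnan(P[:,0])]
p0=(.043,623.5,-6.4,43.5,2.055)
Q=(P-np.array(p0[1:4])/1e3)@Rc(p0[0])*1e3
m=(abs(Q[:,0])<60)&(abs(Q[:,1])<150)&(Q[:,2]>38)&(Q[:,2]<125);Pw=P[m]
r=res(p0,Pw,(0,80));Pw=Pw[r<8];print(len(Pw))
b=least_squares(lambda p:res(np.append(p,2.055),Pw,(0,80)),p0[:4],loss='soft_l1',x_scale=[.02,5,5,5]);print(b.x.round(3),np.median(res(np.append(b.x,2.055),Pw,(0,80))))
E
```

```text
s base [ 27.2 -98.5] tilt 18.7 dy -0.9 med 0.96 624 h106 pt rel tcp [-6.8  1.9]
w base [ 26.7 -97.7] tilt 18.8 dy -0.2 med 0.33 6918 h106 pt rel tcp [-7.5  2.6]
s base [  41.5 -109.3] tilt 24.0 dy -2.8 med 1.78 507 h106 pt rel tcp [ -1.6 -12.4]
w base [  55.1 -109.1] tilt 30.2 dy 0.3 med 1.99 5409 h106 pt rel tcp [  1.7 -17.5]
s base [  55.7 -108.6] tilt 30.3 dy -2.7 med 2.09 408 h106 pt rel tcp [  2.2 -17.1]
w base [  68.1 -104.7] tilt 37.5 dy 0.1 med 1.83 5492 h106 pt rel tcp [  3.5 -20.7]
31983
[ 4.30000e-02  6.21851e+02 -5.54700e+00  4.21100e+01] 0.7389544708515494
```

Emit:
{"op": "servo_tool", "data": {"motion": [[-6.5,-0.3,-2.4,0,0.3],[-11,-0.5,-5.7,0,0.3],[-16,-0.7,-9.6,0,0.3],[-20.7,-0.9,-14,0,0.3],[-20.7,-0.9,-14,0,0.3]], "squeeze": 9}}

```text
t: 8.72
position: [0.4998, -0.0908, 0.1354]
tool_rot: [-3.14, 0.003, 0.043]
ft_force: [-0.0, 1.0, -3.7]
opening: 0.0393
grip_force: 9.0
```

```bash
cat > go.py <<'E'
from t2 import *
import sys
def go(n,ang):
    w=snap('wrist',f'w{n}.png');s=snap('scene',f's{n}.png');st=readout.get_state();tcp=np.array(st['position'])*1e3
    print(st['t'],tcp.round(1),np.round(st['ft_force'],1),st['grip_force'])
    for t in ang:
        a=np.radians(t);q0=[-3+100*np.sin(a),-3-100*np.cos(a),a,0]
        for S,c,l in((s,1.7,'s'),(w,0,'w')):
            try:t2(S,c,q0,l+str(t),tcp)
            except Exception as e:print(l,e)
E
python3 -c "
from go import *
go(7,(18,24,30))"
```

```text
8.825 [501.1 -91.2 136. ] [ 1.2  0.5 -2.4] 8.997770325877354
s18 base [ 29.3 -96.1] tilt 21.3 dy -0.1 med 0.94 524 h106 pt rel tcp [-9.2  2.6]
w18 base [ 28.8 -98. ] tilt 21.7 dy 0.6 med 0.27 7011 h106 pt rel tcp [-10.3   0.5]
s24 base [ 29.3 -96.1] tilt 21.3 dy -0.1 med 0.94 524 h106 pt rel tcp [-9.2  2.6]
w24 base [ 28.8 -98. ] tilt 21.7 dy 0.6 med 0.27 7011 h106 pt rel tcp [-10.3   0.5]
s30 base [ 29.3 -96.1] tilt 21.3 dy -0.0 med 0.94 525 h106 pt rel tcp [-9.2  2.6]
w30 base [  69.4 -104.7] tilt 39.3 dy 0.6 med 1.79 6125 h106 pt rel tcp [  2.2 -22.7]
```

Emit:
{"op": "servo_tool", "data": {"motion": [[-20,0,0,0,0.3],[-45,0,0,0,0.3],[-55,0,-12,0,0.3],[-55,0,-23,0,0.3],[-55,0,-27,0,0.3],[-58,0,-28.5,0,0.3],[-63,0,-29.5,0,0.3],[-68,0,-30.5,0,0.3],[-73,0,-31.5,0,0.3],[-75,0,-32,0,0.3],[-75,0,-32,0,0.3]], "squeeze": 9}}

```text
t: 10.2
position: [0.4266, -0.0916, 0.1052]
tool_rot: [3.141, -0.001, 0.043]
ft_force: [-0.6, -0.4, 6.0]
opening: 0.0394
grip_force: 9.1
```

```bash
python3 -c "
from go import *
go(8,(22,30))"
```

```text
10.3 [426.7 -91.7 105.2] [-0.4  0.2  6.1] 9.115824076359473
s22 base [ 34.5 -93.7] tilt 24.8 dy -0.4 med 1.07 552 h106 pt rel tcp [-9.9  2.5]
w22 base [ 35.  -95.2] tilt 24.9 dy 0.1 med 0.27 7423 h106 pt rel tcp [-9.7  0.9]
s30 base [ 34.5 -93.7] tilt 24.8 dy -0.4 med 1.07 552 h106 pt rel tcp [-9.9  2.5]
w30 base [ 35.  -95.2] tilt 24.9 dy 0.1 med 0.27 7423 h106 pt rel tcp [-9.7  0.9]
```

Emit:
{"op": "servo_tool", "data": {"motion": [[-4,0,-0.8,0,0.3],[-8,0,-1.7,0,0.3],[-12,0,-2.6,0,0.3],[-16,0,-3.2,0,0.3],[-16,0,-3.2,0,0.3]]}}

```text
t: 10.92
position: [0.4106, -0.0917, 0.1017]
tool_rot: [3.141, -0.001, 0.043]
ft_force: [0.1, -0.9, 4.4]
opening: 0.0395
grip_force: 11.3
```

```bash
python3 -c "
from go import *
go(9,(24,30))"
```

```text
11.025 [410.6 -91.8 101.6] [-1.  -1.1  6.4] 11.317806215695896
s24 base [ 48.2 -86.2] tilt 34.8 dy -0.5 med 1.1 616 h106 pt rel tcp [-12.4   0.8]
w24 base [ 48.7 -87.4] tilt 35.2 dy -0.1 med 0.3 8957 h106 pt rel tcp [-12.5  -0.9]
s30 base [ 48.2 -86.2] tilt 34.8 dy -0.5 med 1.1 616 h106 pt rel tcp [-12.4   0.8]
w30 base [ 48.7 -87.4] tilt 35.2 dy -0.1 med 0.3 8957 h106 pt rel tcp [-12.5  -0.9]
```

Both cameras agree that the shaker is tilted 35° in the grip. It pivots about a fixed point well inside the pads, so the grip is safe. Lift it and move to above the mouth.

Emit:
{"op": "servo_tool", "data": {"motion": [[0,0,0,0,0.3],[0,0,10,0,0.3],[0,0,40,0,0.3],[5,0,80,0,0.3],[40,1,99,0,0.3],[80,2,99,0,0.3],[115,2.7,99,0,0.3],[132,2.7,95,0,0.3],[138,2.7,85,0,0.3],[138,2.7,82,0,0.3],[138,2.7,82,0,0.3],[138,2.7,82,0,0.3]], "squeeze": 22}}

```text
t: 12.52
position: [0.5476, -0.0887, 0.1834]
tool_rot: [-3.141, 0.001, 0.043]
ft_force: [-1.1, 0.4, -2.9]
opening: 0.0393
grip_force: 23.0
```

```bash
cat >> go.py <<'E'
def rackw(n,c=0,cam='w'):
    w=dict(np.load(f'pics/{cam}{n}.npz'));P=cloud(w).reshape(-1,3)-np.array([c,0,0])/1e3;P=P[~np.isnan(P[:,0])]
    p0=(.043,622.5,-6,42.8,2.055);Q=(P-np.array(p0[1:4])/1e3)@Rc(p0[0])*1e3
    m=(abs(Q[:,0])<60)&(abs(Q[:,1])<150)&(Q[:,2]>38)&(Q[:,2]<125);m&=~((Q[:,1]<-45)&(Q[:,2]>52));Pw=P[m];Pw=Pw[res(p0,Pw,(0,80))<8]
    f=lambda p:res(np.append(p,2.055),Pw,(0,80));b=least_squares(f,p0[:4],loss='soft_l1',x_scale=[.02,5,5,5]).x
    o=b[1:4]+Rc(b[0])@np.array([0,-80,0]);print('rack',cam,b.round(3),np.median(f(b)).round(2),len(Pw),'floor0',o.round(1))
E
python3 -c "
from go import *
go(10,(30,36));rackw(10);rackw(10,1.7,'s')"
```

```text
12.625 [548.  -88.8 183.7] [-0.3  0.2 -3.8] 22.972267853322137
s30 base [ 46.  -87.6] tilt 33.5 dy -0.4 med 0.92 795 h106 pt rel tcp [-12.6   0.7]
w30 base [ 45.8 -89.3] tilt 33.5 dy 0.2 med 0.24 2740 h106 pt rel tcp [-12.7  -0.9]
s36 base [ 46.  -87.6] tilt 33.5 dy -0.4 med 0.92 795 h106 pt rel tcp [-12.6   0.7]
w36 base [ 45.5 -89. ] tilt 33.5 dy 0.2 med 0.24 2740 h106 pt rel tcp [-12.9  -0.5]
rack w [ 4.30000e-02  6.23938e+02 -4.68200e+00  4.29140e+01] 0.76 21732 floor0 [627.4 -84.6  42.9]
rack s [ 4.70000e-02  6.23307e+02 -6.20200e+00  4.41730e+01] 1.3 3137 floor0 [627.1 -86.1  44.2]
```

Emit:
{"op": "servo_tool", "data": {"motion": [[4.5,0.5,1,0,0.3],[4.5,0.5,1,0,0.3],[8,0.7,-5.5,0,0.3],[12,0.8,-12,0,0.3],[15,0.9,-17,0,0.3],[18,1,-22,0,0.3],[18,1,-22,0,0.3]]}}

```text
t: 13.5
position: [0.5648, -0.0873, 0.1602]
tool_rot: [-3.141, 0.004, 0.045]
ft_force: [-3.0, -0.2, -5.6]
opening: 0.0393
grip_force: 23.0
```

```bash
python3 -c "
from go import *
go(11,(30,34))"
```

```text
13.6 [564.9 -87.3 160.5] [-3.5  0.1 -5.1] 22.972310237014426
s30 base [ 45.7 -88.4] tilt 33.0 dy -0.3 med 0.91 832 h106 pt rel tcp [-12.    0.5]
w30 base [ 45.9 -89.7] tilt 33.3 dy 0.2 med 0.3 7726 h106 pt rel tcp [-12.2  -1.1]
s34 base [ 45.7 -88.4] tilt 33.0 dy -0.3 med 0.91 832 h106 pt rel tcp [-12.    0.5]
w34 base [ 46.  -89.7] tilt 33.3 dy 0.2 med 0.3 7733 h106 pt rel tcp [-12.2  -1.1]
```

Emit:
{"op": "servo_tool", "data": {"motion": [[2.5,0.1,-4,0,0.3],[5,0.2,-8,0,0.3],[5,0.2,-8,0,0.3],[5,0.2,-8,0,0.65],[5,0.2,-8,0,0.65],[5,0.2,-8,0,0.65],[5,0.2,-8,0,0.65],[-3,0,6,0,0.65],[-20,-0.8,25,0,0.65],[-50,-2,50,0,0.65],[-80,-3,80,0,0.65],[-80,-3,80,0,0.65]]}}

```text
t: 15.1
position: [0.4876, -0.0914, 0.2453]
tool_rot: [3.138, -0.009, 0.041]
ft_force: [1.5, -0.7, 1.1]
opening: 0.0567
grip_force: 0.0
```

```bash
cat > chk.py <<'E'
from go import *
def chk(n):
    s=snap('scene',f's{n}.png');w=snap('wrist',f'w{n}.png')
    st=readout.get_state();print(st['t'],np.round(st['position'],4),st['opening'],np.round(st['ft_force'],1))
    fl=np.array([627.0,-85.5,43.3])
    for S,c,l in((s,1.7,'s'),(w,0,'w')):
        for z in(0,22):
            a=np.radians(30)
            try:t2(S,c,[-.5*z,.866*z,a,0],l,fl)
            except Exception as e:print(l,e)
        P=cloud(S).reshape(-1,3)*1e3-[c,0,0];P=P[~np.isnan(P[:,0])]
        Q=(P-[623.5,-6,43.3])@Rc(.043);r=np.hypot(Q[:,0]-52,Q[:,2]-132)
        m=(abs(Q[:,1])<138)&(r>88)&(r<106)&(Q[:,2]>125)&(Q[:,0]>-80);q=Q[m]
        th=np.arctan2(q[:,2]-132,52-q[:,0]);print('bail',l,m.sum(),np.median(th).round(3),np.percentile(th,[10,90]).round(2))
E
python3 -c "
from chk import *
chk(12)"
```

```text
15.2 [ 0.4881 -0.0913  0.243 ] 0.056869066710203316 [ 0.5 -0.2 -0.2]
s base [-0.  0.] tilt 30.0 dy 0.0 med nan 0 h106 pt rel tcp [-53.   91.8]
s base [-11.   19.1] tilt 30.0 dy 0.0 med nan 0 h106 pt rel tcp [-64.  110.9]
bail s 261 2.202 [2.14 2.22]
w base [6.4 2.8] tilt 121.1 dy -0.3 med 2.16 473 h106 pt rel tcp [-84.3 -52. ]
w base [-11.   19.1] tilt 30.0 dy 0.0 med nan 0 h106 pt rel tcp [-64.  110.9]
  return _methods._mean(a, axis=axis, dtype=dtype,
  ret = ret.dtype.type(ret / rcount)
Traceback (most recent call last):
  File "chk.py", line 14, in chk
    th=np.arctan2(q[:,2]-132,52-q[:,0]);print('bail',l,m.sum(),np.median(th).round(3),np.percentile(th,[10,90]).round(2))
                                                                                      ~~~~~~~~~~~~~^^^^^^^^^^^^
IndexError: index -1 is out of bounds for axis 0 with size 0
```

```bash
sed -i "s/t2(S,c,\[-.5\*z,.866\*z,a,0\],l,fl)/t2(S,c,[-.5*z,.866*z-140,a,0],l,fl+[0,0,140])/; s/;th=np/\n        if len(q)<9: continue\n        th=np/; s/^        th=np/        if len(q)<9: continue\n        th=np/" chk.py; python3 -c "
from chk import *
chk(13)
o=np.vstack([cv2.resize(cv2.imread('pics/s13.png')[100:300,100:340],(360,300)),cv2.resize(cv2.imread('pics/w13.png'),(360,300))]);cv2.imwrite('pics/c13.png',o)" 2>&1 | grep -v Warn
```

```text
15.3 [ 0.4876 -0.091   0.2415] 0.0564389860791405 [0.1 0.1 0.5]
s base [   1.6 -135.9] tilt 35.5 dy -0.5 med 0.91 758 h106 pt rel tcp [-59.9 -49.6]
s base [   1.6 -135.9] tilt 35.5 dy -0.5 med 0.91 758 h106 pt rel tcp [-59.9 -49.6]
bail s 257 2.203 [2.16 2.22]
w base [   1.7 -137.2] tilt 35.5 dy -0.2 med 0.35 5018 h106 pt rel tcp [-59.9 -51. ]
w base [   1.7 -137.2] tilt 35.5 dy -0.2 med 0.35 5018 h106 pt rel tcp [-59.9 -51. ]
```

View pics/c13.png

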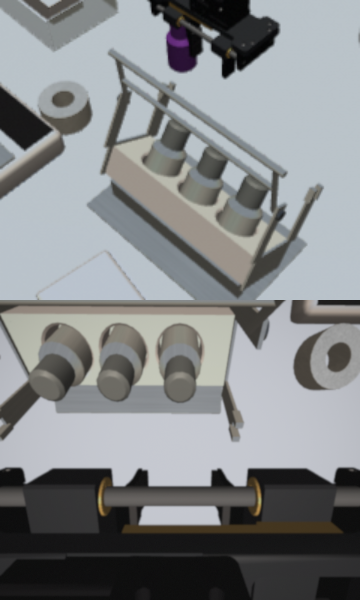

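The spare is in pocket0 (scene crop (178,140)), all three caps are up, and the bail is now at about 2.20. The spare leans about 5° within the pocket clearance, so I'll compare it with the other two.

```bash
python3 -c "
from chk import *
for c in('s','w'):
    S=dict(np.load(f'pics/{c}13.npz'))
    for k in(0,80,160):
        fl=np.array([627.0,-85.5,43.3])+k*ey+[0,0,140]
        q=t2(S,1.7 if c=='s' else 0,[0,-140,np.radians(31),0],c+str(k),fl)
        x,z=q[0],q[1]+140;print('  cells x,z',round(x*.866+z*.5,1),round(-x*.5+z*.866,1))
"
```

```text
s0 base [   1.6 -135.9] tilt 35.5 dy -0.5 med 0.91 758 h106 pt rel tcp [-59.9 -49.6]
  cells x,z 3.4 2.7
s80 base [   1.7 -136.8] tilt 34.4 dy -0.5 med 0.91 806 h106 pt rel tcp [-58.2 -49.3]
  cells x,z 3.1 2.0
s160 base [   2.4 -136.3] tilt 35.0 dy -0.5 med 0.87 876 h106 pt rel tcp [-58.3 -49.4]
  cells x,z 4.0 2.0
w0 base [   1.7 -137.2] tilt 35.5 dy -0.2 med 0.35 5018 h106 pt rel tcp [-59.9 -51. ]
  cells x,z 2.8 1.6
w80 base [   1.9 -137.8] tilt 34.7 dy 0.1 med 0.37 5290 h106 pt rel tcp [-58.5 -50.7]
  cells x,z 2.8 1.0
w160 base [   2.4 -137.6] tilt 34.9 dy 0.2 med 0.43 6090 h106 pt rel tcp [-58.2 -50.7]
  cells x,z 3.3 0.8
```

The spare sits the same as its neighbours, so it's home. Next is the bail: close the fingers, rise, and come down behind the front bar at mid-width.

Emit:
{"op": "servo_tool", "data": {"motion": [[0,5,40,0,0.3],[0,15,85,0,0.1],[10,30,125,0,0],[40,50,135,0,0],[80,68,135,0,0],[120,82,135,0,0],[145,87,135,0,0],[156,87,130,0,0],[156,87,100,0,0],[156,87,65,0,0],[156,87,50,0,0],[156,87,50,0,0]]}}

```text
t: 16.8
position: [0.6417, -0.0038, 0.29]
tool_rot: [-3.141, 0.003, 0.043]
ft_force: [0.1, -0.0, 0.7]
opening: 0.0001
grip_force: 0.0
```

```bash
python3 -c "
from chk import *
chk(14)" 2>&1 | grep -v Warn
python3 -c "
import cv2,numpy as np
c=cv2.imread('pics/s14.png')[60:300,100:400];cv2.imwrite('pics/c14.png',cv2.resize(c,(600,480),interpolation=cv2.INTER_CUBIC))"
```

```text
16.9 [ 0.6431 -0.0039  0.2924] 0.0005557534341068827 [0.1 0.6 0.1]
s base [   1.3 -136. ] tilt 35.1 dy -0.6 med 0.9 649 h106 pt rel tcp [-59.6 -49.3]
s base [   1.3 -136. ] tilt 35.1 dy -0.6 med 0.9 649 h106 pt rel tcp [-59.6 -49.3]
bail s 117 2.216 [2.19 2.59]
w base [   1.5 -136.9] tilt 35.4 dy -0.6 med 0.38 1312 h106 pt rel tcp [-59.9 -50.5]
w base [  -6.8 -124.2] tilt 36.6 dy -0.6 med 0.45 1312 h106 pt rel tcp [-70.  -39.1]
bail w 1761 2.209 [2.18 2.22]
```

View pics/c14.png

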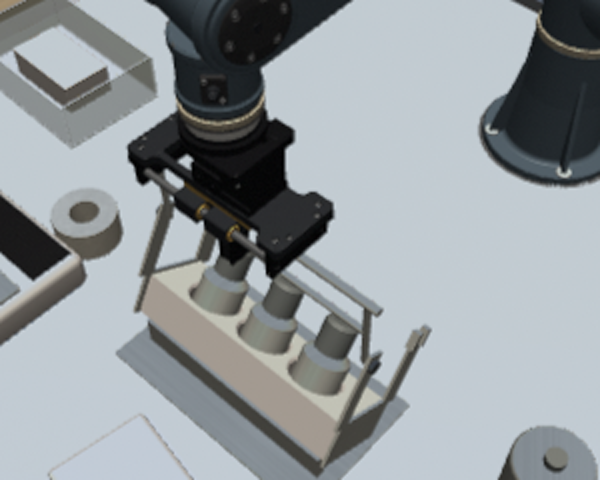

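The finger is behind the bar, with the shakers undisturbed. Push forward along the arc.

Emit:
{"op": "servo_tool", "data": {"motion": [[-10,-0.4,2,0,0],[-18,-0.8,4,0,0],[-26,-1.1,5,0,0],[-38,-1.6,4,0,0],[-50,-2.1,2,0,0],[-60,-2.6,-1,0,0],[-71,-3,-6,0,0],[-81,-3.5,-12,0,0],[-90.5,-3.9,-18.5,0,0],[-97,-4.2,-24.5,0,0],[-102.5,-4.4,-30.5,0,0],[-108,-4.6,-37.5,0,0],[-113,-4.8,-45,0,0],[-113,-4.8,-45,0,0]]}}

```text
t: 18.65
position: [0.5313, -0.0084, 0.2456]
tool_rot: [-3.141, -0.005, 0.043]
ft_force: [8.3, 1.8, -4.9]
opening: 0.0008
grip_force: 3.8
```

```bash
python3 -c "
from chk import *
chk(15)" 2>&1 | grep -v Warn
```

```text
18.75 [ 0.5313 -0.0084  0.2457] 0.0003909129776589461 [ 7.7  1.  -5.2]
s base [   1.6 -136. ] tilt 35.4 dy -0.6 med 0.96 797 h106 pt rel tcp [-59.7 -49.6]
s base [   1.6 -136. ] tilt 35.4 dy -0.6 med 0.96 797 h106 pt rel tcp [-59.7 -49.6]
bail s 393 1.046 [1.02 1.32]
w base [   1.8 -137.1] tilt 35.5 dy -0.4 med 0.37 4725 h106 pt rel tcp [-59.8 -50.9]
w base [   1.8 -137.1] tilt 35.5 dy -0.4 med 0.37 4725 h106 pt rel tcp [-59.8 -50.9]
bail w 470 1.016 [1.   1.35]
```

Emit:
{"op": "servo_tool", "data": {"motion": [[5,0,4,0,0],[5,0,24,0,0],[-6,-0.4,24,0,0],[-15,-0.6,24,0,0],[-16,-0.6,14,0,0],[-19,-0.8,6,0,0],[-22,-0.9,-2,0,0],[-24,-1,-10,0,0],[-26,-1.1,-19,0,0],[-27,-1.1,-28,0,0],[-27.5,-1.1,-36,0,0],[-27,-1.1,-45,0,0],[-26,-1.1,-54,0,0],[-24,-1,-62,0,0],[-24,-1,-62,0,0]]}}

```text
t: 20.62
position: [0.5055, -0.0094, 0.1836]
tool_rot: [-3.141, 0.001, 0.043]
ft_force: [0.7, 0.0, 0.2]
opening: 0.0002
grip_force: 0.0
```

```bash
python3 -c "
from chk import *
chk(16)" 2>&1 | grep -v Warn
```

```text
20.725 [ 0.5056 -0.0095  0.1843] 0.00045537789911995327 [-0.7  1.   0.4]
s base [   1.8 -135.5] tilt 35.6 dy -0.4 med 0.93 802 h106 pt rel tcp [-60.  -49.4]
s base [ -10.5 -118.8] tilt 35.8 dy -0.8 med 1.24 651 h106 pt rel tcp [-72.4 -32.8]
bail s 1071 1.088 [0.24 1.39]
w base [   2.  -137.1] tilt 35.7 dy -0.3 med 0.37 7960 h106 pt rel tcp [-59.8 -51. ]
w base [ -12.7 -116.9] tilt 36.0 dy -0.6 med 0.86 6416 h106 pt rel tcp [-75.  -31.2]
bail w 29847 1.297 [0.27 1.37]
```

Emit:
{"op": "servo_tool", "data": {"motion": [[3,0.1,-8,0,0],[6,0.2,-16,0,0],[8,0.3,-20,0,0],[10,0.4,-24,0,0],[11,0.4,-26,0,0],[12,0.5,-28,0,0],[12,0.5,-28,0,0]]}}

```text
t: 21.6
position: [0.5152, -0.0092, 0.1615]
tool_rot: [3.14, 0.003, 0.045]
ft_force: [-14.1, -0.3, 43.8]
opening: 0.0004
grip_force: 21.9
```

```bash
cat > b.py <<'E'
from chk import *
def b(n):
    s=snap('scene',f's{n}.png');w=snap('wrist',f'w{n}.png')
    for S,c,l in((s,1.7,'s'),(w,0,'w')):
        P=cloud(S).reshape(-1,3)*1e3-[c,0,0];P=P[~np.isnan(P[:,0])];Q=(P-[623.5,-6,43.3])@Rc(.043)
        for lo,hi in((-138,-60),(50,138)):
            m=(Q[:,1]>lo)&(Q[:,1]<hi)&(Q[:,0]<-35)&(Q[:,0]>-62)&(Q[:,2]>115)&(Q[:,2]<165);q=Q[m]
            if len(q)>5:print(l,lo,len(q),'x',np.median(q[:,0]).round(1),'ztop',np.percentile(q[:,2],[50,95]).round(1))
E
python3 -c "
from b import *
b(17)"
```

```text
s -138 116 x -41.5 ztop [135.2 138.1]
s 50 163 x -40.4 ztop [134.9 137.7]
w -138 1761 x -41.4 ztop [134.5 136.7]
w 50 1742 x -40.7 ztop [134.1 136.3]
```

Emit:
{"op": "servo_tool", "data": {"motion": [[0,0,6,0,0],[0,0,30,0,0],[-10,0,70,0,0],[-40,0,110,0,0],[-60,-20,130,0,0],[-60,-60,130,0,0],[-60,-60,130,0,0]]}}

```text
t: 22.58
position: [0.4576, -0.0708, 0.2866]
tool_rot: [3.141, -0.001, 0.04]
ft_force: [-0.1, 0.4, 0.2]
opening: 0.0003
grip_force: 0.0
```

```bash
python3 -c "
from b import *
b(18);chk(19)
w=dict(np.load('pics/w18.npz'))
P=cloud(dict(np.load('pics/s18.npz'))).reshape(-1,3)*1e3-[1.7,0,0];P=P[~np.isnan(P[:,0])]
Q=(P-[623.5,-6,43.3])@Rc(.043);r=np.hypot(Q[:,0]-52,Q[:,2]-132);th=np.degrees(np.arctan2(Q[:,2]-132,52-Q[:,0]))
m=(abs(Q[:,1])<135)&(r>92)&(r<107)&(abs(th)<15);print(m.sum(),np.percentile(th[m],[5,50,95]),r[m].mean())
c=cv2.imread('pics/s18.png')[110:310,140:340];o=np.hstack([cv2.resize(c,(400,400),interpolation=cv2.INTER_CUBIC),cv2.resize(cv2.imread('pics/w18.png')[:,56:440],(400,400))]);cv2.imwrite('pics/c18.png',o)" 2>&1|grep -v Warn
```

```text
s -138 116 x -41.2 ztop [135.1 138.7]
s 50 166 x -40.5 ztop [134.9 137.9]
w -138 767 x -42.8 ztop [135.6 137.3]
w 50 837 x -42.0 ztop [135.  136.6]
22.775 [ 0.457  -0.0682  0.2858] 0.00029233154454050693 [1.3 0.6 0.9]
s base [   1.8 -135.7] tilt 35.6 dy -0.5 med 0.93 778 h106 pt rel tcp [-59.9 -49.5]
s base [  -4.  -127.4] tilt 36.0 dy -0.7 med 1.29 727 h106 pt rel tcp [-66.3 -41.7]
bail s 460 0.031 [-0.02  0.06]
w base [   1.7 -137.3] tilt 35.5 dy -0.3 med 0.35 3503 h106 pt rel tcp [-59.8 -51. ]
w base [   1.7 -137.3] tilt 35.5 dy -0.3 med 0.35 3503 h106 pt rel tcp [-59.8 -51. ]
bail w 2690 0.034 [0.   0.05]
300 [-1.64782358  2.13461774  3.73905309] 94.25711269159594
```

View pics/c18.png

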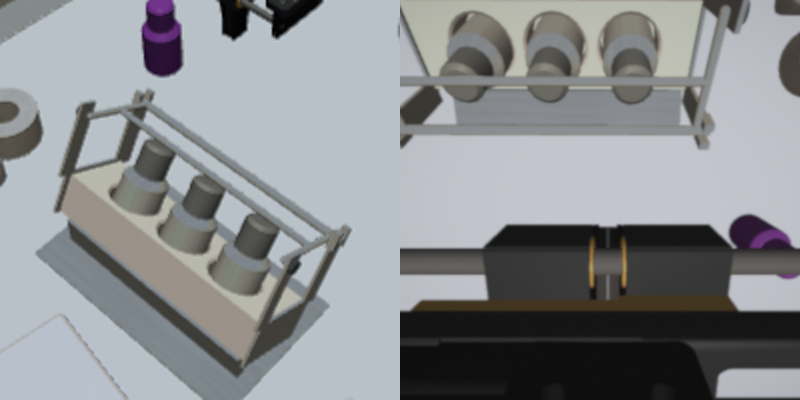

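The front bar sits in both catches (left crop (105,95) and (345,235)): its top is at about 137 mm, which is the closed height, and it bottomed under the press. All three shakers are in their pockets.

```bash
python3 -c "
from cell import bot
print(bot.sign_off())"
```

```text
the job is handed in; nothing more can be done
None
```

The spare shaker is home in the empty pocket, cap up like its neighbours, the bail's front bar is down in both catches, and I handed the job in at about 23 s; the final press with the closed fingertips reached about 44 N, over the 40 N limit that I read as covering only the arm and gripper body.

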